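# Square a vial block up to the bench fence

## Task

Push the heavy aluminium vial block round, a corner at a time, and up to the steel fence, until the long side next to its row of wells lies flat against the fence with neither end sticking out past it, then take the hand away. Only push it along the bench with the fingers against its sides: do not grip, lift or tip it, do not touch the two vials standing in it, and leave the other things on the bench alone.

Things in the scene. Friction and masses are not known exactly. Their poses are not given: they have to be found in the camera images.
- block: Loose aluminium block, about 0.9 kg: 92 mm along x, 112 mm along y, 45 mm high, upright plain sides. Origin: centre of its underside; z up. Front: the +x side, 112 mm long. Three round wells (27 mm wide, 35 mm deep) run along y at x = +22 mm, near the front; near the back only three small dark dots. A push of 5 to 12 N slides it; near one end of a side it both turns and shifts it.
- fence: Low straight steel angle fixed to the bench, 260 mm along its y, 32 mm high, upright 8 mm thick, with a 6 mm flange and bolt heads behind it (+x). Origin: middle of the length, at bench height, on the flat seating face, which looks to -x, roughly towards the robot. The block starts on that side, its front turned 30 to 65 degrees left of facing the fence, seen from the robot.
- front_left (a point): +y end of the block's front side (its x = +46, y = +56, z = 10 mm). Axes as the block's.
- front_right (a point): -y end of the block's front side (its x = +46, y = -56, z = 10 mm). Axes as the block's.
- vial_a: Glass vial with black cap, 25 mm across, 53 mm high, loose in the block's +y well (y = +33 mm), standing out 18 mm above the block's top, 63 mm above the bench. Origin: centre of its underside.
- vial_b: Glass vial with white cap, same size, loose in the block's -y well (y = -33 mm); the middle well is empty. Origin: centre of its underside.
- timer: White digital timer, 46x66x61 mm, standing left of the work. Bystander. Origin: centre of its underside.
- jar_low: Low round jar with grey lid, 67 mm across, 67 mm high, right of the work. Bystander. Origin: centre of its underside.
- jar_soy_short: Small jar with pale lid, 52 mm across, 79 mm high, right of the work. Bystander. Origin: centre of its underside.
- vial_c: Glass vial with white cap, 25 mm across, 53 mm high, standing on the bench left of the fence. Bystander. Origin: centre of its underside.
- marker: Capped pen lying on the bench at the left, 127 mm long along its y, 14 mm thick. Bystander. Origin: centre of its underside.
Mind the look-alikes: they are no part of the job. There is more than one size of the block; the job needs the larger.

How it is judged:
By the outcome, as a careful person would: the job done as asked, in the order asked, and still so for the second after the job is handed in, with the robot touching nothing.
It also fails if it takes over 53 s, if anything falls off the work surface, if the arm or the gripper's body presses on something with over 40 N, if the wrist force passes 120 N, or if a joint passes its speed limit or range.

## Robot

A 6-joint arm with a two-finger parallel gripper is mounted at the origin on a cart in front of the work surface, level with it; the furniture and walls round the work are solid. World frame = base frame: x ahead of the robot, y to its left, z up, the work surface at z = 0. Lengths are in m, angles in rad, forces in N, time in s.
With the tool pointing down it reaches from about 0.425 to 0.95 m from the base axis. Payload 14.7 kg.
Tool frame: the origin (TCP) lies midway between the tips of the shut fingers; the grasp point (between the pads) lies 19 mm behind it (tcp_to_grasp is the z of the grasp point in the tool frame, in m); z points along the fingers, y is the line along which they close (so a half turn about z gives the same grasp; the last joint's range is limited). The gripper opens to 85 mm and grips with 20 to 120 N. Pads are 22 mm wide; open, the fingers measure 114 mm over their backs; the gripper's body (76 mm by 85 mm) begins 54 mm behind the grasp point. The pads swing forward as they close: fully open they stand 13 mm farther back than shut.
Start: joints at [-1.242, 0.48, 1.596, -0, 1.065, -0.047], TCP at [0.239, -0.605, 0.231] pointing down, gripper open.
Joint ranges: [-2.75, 2.75], [-0.82, 2.05], [0.23, 2.67], [-1.56, 4.7], [0.09, 2.69], [-2.92, 2.92]. Speed limits (rad/s): [1.89, 1.89, 2.39, 3.01, 3.01, 3.01].

## Interface

Orientations are given as a 3x3 rotation matrix whose columns are the frame's x, y, z axes.
In Python, from station import * gives the robot as it stands.
- The arm moves only by the tool arm_command, never from a script. Its argument "plan" is one flat list of numbers, 7 for each row, row after row: the shift along the tool's x, y, z in mm, then the turn, a rotation vector about the tool's x, y, z in rad, then the closure, from 0 (fully open) to 1 (shut). A call has 1 to 12 rows; each row is the pose to reach, as a shift and turn from the pose commanded when the call began, along the tool's axes at that moment; what a row does not reach only later rows make up. A row lasts 1/8 s, in which the tool goes at most 62.5 mm and 10.7 degrees, less where a joint would pass 70% of its speed; a pose out of reach is approached as far as the arm can. A call with a gripper value outside its range is refused whole. The fingers move at their own pace and stop on an object; "grip_force" is the grip in N (left out, the last holds). Time passes only in rows, so rows that repeat a pose let the fingers close. It gives the time, the measured TCP pose, the force, the opening and the grip force at its end, in the units of the state.
- get_state(): the state, without advancing time (a new reading comes with each control period).
- grab_frame(name): name is "side" or "top" or "wrist"; returns a dict with "frame" (480x640x3 uint8, red, green, blue), "intrinsics" (3x3 intrinsics, pixels), "dist" ([k1, k2, p1, p2, k3] as OpenCV has them; the pictures are not rectified), "cam_to_world" (4x4, takes a point from camera to world coordinates); the wrist camera has in their place "tool_from_camera" (4x4, takes a point from camera to tool coordinates, whose origin is the TCP and whose axes are the flange's). Camera axes: x right, y down, z forward; pixel columns grow to the right and rows downward; lengths in m; the calibration is good to about 2 mm. A picture is of the moment at which its call begins: read the wrist's pose just before it. There is no depth.
- finish_job(): hands the job in; it is judged then, once.
The state is a dict: "time": time; "joint_pos": joint angles; "qd": joint speeds; "tau": joint torques, N m; "ee_pos": TCP position; "eef_rot": TCP orientation; "contact_force": force on the tool from outside, world axes, zero at the start; "torque": the same for the moment, N m; "grip_width": finger opening in m; "grasp_force": force on a finger pad.
Only numpy, scipy, OpenCV 4.12 (cv2) and the standard library are available. Lean on these libraries where they do the work, as an engineer would, in place of code of your own. Each camera call takes 0.05 s, during which the arm holds its last target. There are 200 camera calls.

## Working session

There is one attempt and no reset: what is moved stays moved. The work goes in short steps, Python scripts to look and compute and a tool call to move; the robot and the scene stay as the last step left them, time stands still between calls to the robot, and variables do not carry over. Pictures are saved under pics/ and viewed, at most 10 in all, crops included, and the job is handed in when it is done.

Besides the shell and the picture viewer there is one more tool, called after "Emit:" by a JSON object that holds its "fn" and its "kwargs". arm_command: Moves the arm, as the interface text tells. Its arguments: {"type":"object","properties":{"plan":{"type":"array"},"grip_force":{"type":"number"}},"required":["plan"]}

```bash
mkdir -p pics; python3 - <<'E'
from station import *
import cv2,numpy as np
s=get_state();print(s['time'],s['ee_pos'],s['eef_rot'])
for n in('top','side'):
    f=grab_frame(n);cv2.imwrite(f'pics/{n}0.png',f['frame'][...,::-1]);print(n,f['intrinsics'],f['dist'],np.round(f['cam_to_world'],4))
E
```

```text
0.0 [ 0.23844701 -0.60424896  0.2306825 ] [[ 9.30233997e-01  3.66966740e-01 -3.51447266e-04]
 [ 3.66966897e-01 -9.30233315e-01  1.12926105e-03]
 [ 8.74732912e-05 -1.17944653e-03 -9.99999301e-01]]
top [[441.5227975    0.         326.42828249]
 [  0.         441.5227975  243.16751614]
 [  0.           0.           1.        ]] [-0.10143211  0.          0.          0.          0.        ] [[ 1.680e-02 -9.865e-01  1.632e-01  4.226e-01]
 [-9.999e-01 -1.690e-02  4.000e-04 -9.690e-02]
 [ 2.300e-03 -1.632e-01 -9.866e-01  8.766e-01]
 [ 0.000e+00  0.000e+00  0.000e+00  1.000e+00]]
side [[445.64956506   0.         315.74977326]
 [  0.         445.64956506 233.33381969]
 [  0.           0.           1.        ]] [-0.00896865  0.          0.          0.          0.        ] [[-0.9991 -0.0175  0.0386  0.5019]
 [-0.0421  0.5179 -0.8544  0.6267]
 [-0.005  -0.8552 -0.5182  0.4702]
 [ 0.      0.      0.      1.    ]]
```

View pics/top0.png

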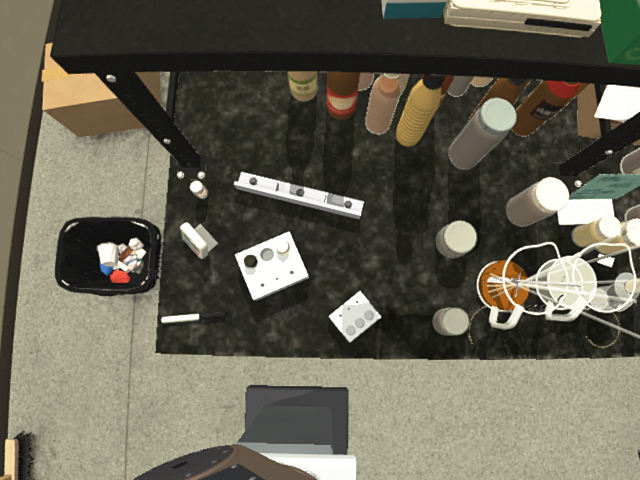

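View pics/side0.png

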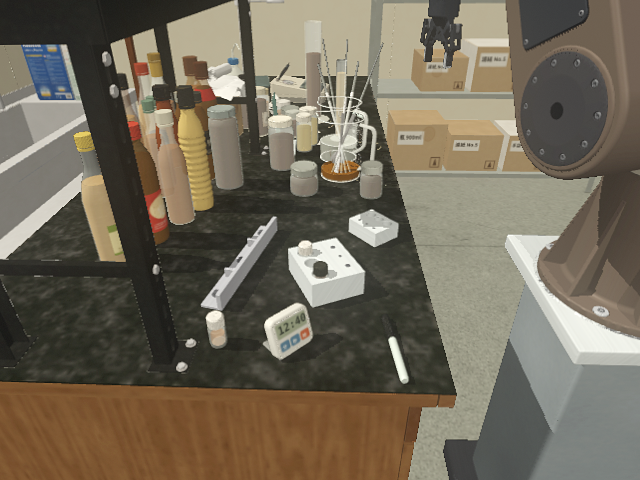

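Candidates in the top view are the large block with vials (272,266) and the small block (355,316), which is the look-alike. I choose the one with vials at (272,266). The fence runs (240,180)–(362,208), vial_c is at (199,189), the timer at (197,240) and the marker at (192,318).

```bash
python3 - <<'E'
import cv2
i=cv2.imread('pics/top0.png')[160:310,180:380]
cv2.imwrite('pics/crop0.png',cv2.resize(i,None,fx=4,fy=4,interpolation=cv2.INTER_CUBIC))
E
```

```text
(no output)
```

View pics/crop0.png

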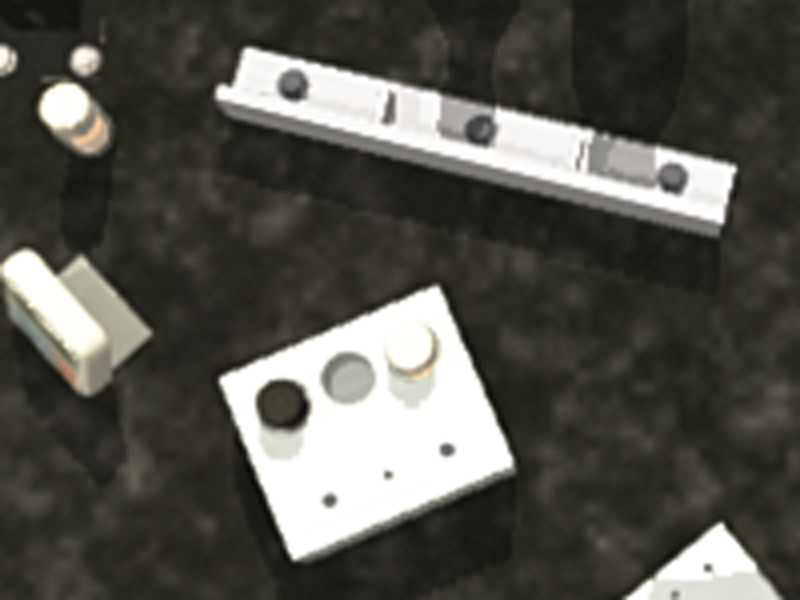

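The crop shows the chosen block's top corners at FL (220,378), FR (438,287), BR (514,465) and BL (296,560). The wells and both vials are on the upper side. The fence face's foot runs (222,110)–(720,237).

```bash
cat > h.py <<'E'
from station import *
import cv2,numpy as np
def px2w(f,px,z):
    n=cv2.undistortPoints(np.array(px,float).reshape(-1,1,2),f['intrinsics'],np.array(f['dist']))[:,0]
    T=np.array(f['cam_to_world']);d=np.c_[n,np.ones(len(n))]@T[:3,:3].T;o=T[:3,3]
    return o+d*((z-o[2])/d[:,2])[:,None]
def w2px(f,P):
    T=np.linalg.inv(np.array(f['cam_to_world']));r,_=cv2.Rodrigues(T[:3,:3])
    return cv2.projectPoints(np.array(P,float),r,T[:3,3],f['intrinsics'],np.array(f['dist']))[0][:,0]
def crop(c,off,k): return (np.array(c,float)+.5)/k-.5+np.array(off)
def block(f,c,off=(180,160),k=4):
    p=px2w(f,crop(c,off,k),.045)[:,:2];ctr=p.mean(0)   # FL FR BR BL
    d=(p[0]+p[1]-p[2]-p[3]);yaw=np.arctan2(d[1],d[0])
    e=p[0]-p[1];yaw2=np.arctan2(-e[0],e[1])
    return p,ctr,yaw,yaw2
E
python3 - <<'E'
from h import *
np.set_printoptions(precision=4,suppress=True)
f=grab_frame('top')
p,c,y,y2=block(f,[(220,378),(438,287),(514,465),(296,560)])
print(p,c,np.degrees([y,y2]),[np.linalg.norm(p[i]-p[i-1]) for i in range(4)])
q=px2w(f,crop([(222,110),(720,237)],(180,160),4),0.);print(q,np.linalg.norm(q[0]-q[1]))
q2=px2w(f,crop([(217,96),(722,226)],(180,160),4),0.032);print(q2,np.linalg.norm(q2[0]-q2[1]))
print('others',px2w(f,[(197,240),(192,318),(355,316)],.03))
s=get_state();print(s['time'],s['joint_pos'])
w=grab_frame('wrist');print(w['tool_from_camera'])
E
```

```text
[[ 0.5359  0.0783]
 [ 0.5818 -0.0246]
 [ 0.4969 -0.063 ]
 [ 0.4503  0.0383]] [0.5162 0.0073] [24.7338 24.041 ] [np.float64(0.09444072754827662), np.float64(0.11268878849513603), np.float64(0.09316080107423011), np.float64(0.1115453964371497)]
[[ 0.6817  0.0942  0.    ]
 [ 0.6187 -0.1631  0.    ]] 0.2649268877423981
[[ 0.6795  0.0901  0.032 ]
 [ 0.6171 -0.1617  0.032 ]] 0.2594300877593042
others [[ 0.5645  0.1575  0.03  ]
 [ 0.4131  0.1581  0.03  ]
 [ 0.4234 -0.1531  0.03  ]]
0.15 [-1.2416  0.4807  1.5967 -0.      1.0651 -0.0466]
[[ 0.0001 -0.9615 -0.2749  0.0698]
 [ 1.      0.0003 -0.0006  0.0001]
 [ 0.0006 -0.2749  0.9615 -0.1436]
 [ 0.      0.      0.      1.    ]]
```

Emit:
{"fn": "arm_command", "kwargs": {"plan": [0,0,-230,0,0,0,1,0,0,-230,0,0,0,1,0,0,-230,0,0,0,1,0,0,-230,0,0,0,1,0,0,-230,0,0,0,1,308,-205,-230,0,0,0,1,308,-205,-230,0,0,0,1,308,-205,-230,0,0,0,1,308,-205,-230,0,0,0,1,308,-205,-230,0,0,0,1,308,-205,-230,0,0,0,1,308,-205,-230,0,0,0,1]}}

```text
time: 1.7
ee_pos: [0.4514, -0.2975, 0.4603]
eef_rot: [[0.929, 0.371, -0.001], [0.371, -0.929, 0.002], [-0.0, -0.002, -1.0]]
contact_force: [-0.2, -0.3, -0.7]
grip_width: -0.0
grasp_force: 0.0
```

Emit:
{"fn": "arm_command", "kwargs": {"plan": [102,-301,0,0,0,0,1,102,-301,0,0,0,0,1,102,-301,0,0,0,0,1,102,-301,0,0,0,0,1,102,-301,0,0,0,0,1,102,-301,0,0,0,0,1,102,-301,0,0,0,0,1,102,-301,0,0,0,0,1,102,-301,0,0,0,0,1]}}

```text
time: 2.82
ee_pos: [0.4344, 0.0153, 0.4611]
eef_rot: [[0.931, 0.365, -0.0], [0.365, -0.931, -0.0], [-0.0, 0.0, -1.0]]
contact_force: [0.6, 0.4, 0.2]
grip_width: -0.0
grasp_force: 0.0
```

Emit:
{"fn": "arm_command", "kwargs": {"plan": [0,0,440,0,0,0,1,0,0,440,0,0,0,1,0,0,440,0,0,0,1,0,0,440,0,0,0,1,0,0,440,0,0,0,1,0,0,440,0,0,0,1,0,0,440,0,0,0,1,0,0,440,0,0,0,1,0,0,440,0,0,0,1,0,0,440,0,0,0,1]}}

```text
time: 4.08
ee_pos: [0.4362, 0.0163, 0.024]
eef_rot: [[0.93, 0.367, 0.005], [0.367, -0.93, -0.0], [0.004, 0.002, -1.0]]
contact_force: [0.4, 1.4, 0.6]
grip_width: -0.0002
grasp_force: 0.0
```

```bash
python3 - <<'E'
from h import *
w=grab_frame('wrist');t=grab_frame('side')['frame']
a=np.hstack([cv2.resize(w['frame'],(400,300)),cv2.resize(t[200:350,220:420],(400,300))])
cv2.imwrite('pics/p1.png',a[...,::-1]);s=get_state();print(s['ee_pos'],s['contact_force'])
E
```

```text
[0.43599183 0.01643236 0.02363095] [-1.01362072 -1.09799225 -0.62061268]
```

View pics/p1.png

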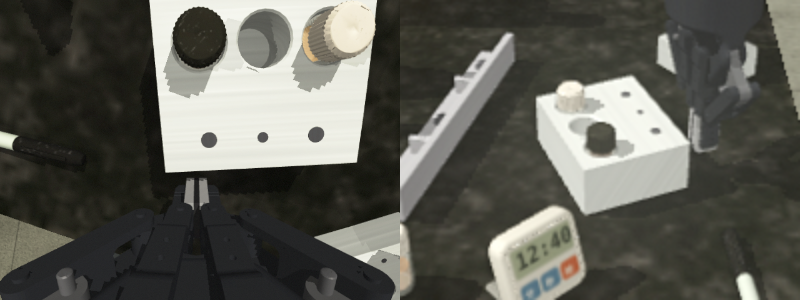

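The wrist view (left) shows the shut fingertips at (197,190), about 13 mm behind the block's back edge and about 20 mm inside its left corner at (163,172). Start of the push.

Emit:
{"fn": "arm_command", "kwargs": {"plan": [4,-6,3,0,0,0,1,9,-6,5,0,0,0,1,13,-6,5,0,0,0.02,1,17,-6,5,0,0,0.05,1,21,-6,5,0,0,0.1,1,25,-6,5,0,0,0.15,1,29,-6,5,0,0,0.2,1,33,-6,5,0,0,0.25,1,37,-6,5,0,0,0.3,1]}}

```text
time: 5.3
ee_pos: [0.4655, 0.0359, 0.016]
eef_rot: [[0.997, 0.073, -0.002], [0.073, -0.997, 0.0], [-0.002, -0.0, -1.0]]
contact_force: [-4.0, 1.2, 1.5]
grip_width: 0.0
grasp_force: 2.2
```

```bash
cat >> h.py <<'E'
def fitblock(show=None):
    # bright low-saturation region near block: outline of block's top
    f=grab_frame('top');im=f['frame'];g=im.min(2)
    m=(g>150).astype(np.uint8);m[:,:180]=0;m[:,380:]=0
    n,l,st,ce=cv2.connectedComponentsWithStats(m)
    s=get_state();print('tcp',s['ee_pos'],'F',np.round(s['contact_force'],1),'t',s['time'],'yaw',np.degrees(np.arctan2(s['eef_rot'][1][0],s['eef_rot'][0][0])))
    for i in range(1,n):
        if st[i,4]>300: print(st[i],px2w(f,[ce[i]],.045)[0][:2])
    return f
E
python3 - <<'E'
from h import *
f=fitblock();i=f['frame'][160:310,180:380]
w=grab_frame('wrist')
a=np.hstack([cv2.resize(i,(533,400),interpolation=cv2.INTER_CUBIC),cv2.resize(w['frame'],(267,200)).repeat(2,0)])
cv2.imwrite('pics/p2.png',cv2.resize(i,None,fx=4,fy=4,interpolation=cv2.INTER_CUBIC)[...,::-1])
E
```

```text
tcp [0.46627334 0.03594814 0.01605511] F [-3.4  0.8  0.1] t 5.35 yaw 4.034129624956961
[ 234  172  130   44 1754] [ 0.6574803  -0.04301852]
[ 275  226   33   54 1236] [ 0.54036453 -0.02834171]
[ 329  291   51   51 1398] [ 0.42320789 -0.15073931]
[ 197  357  183  123 9487] [ 0.22711125 -0.07720678]
```

View pics/p2.png

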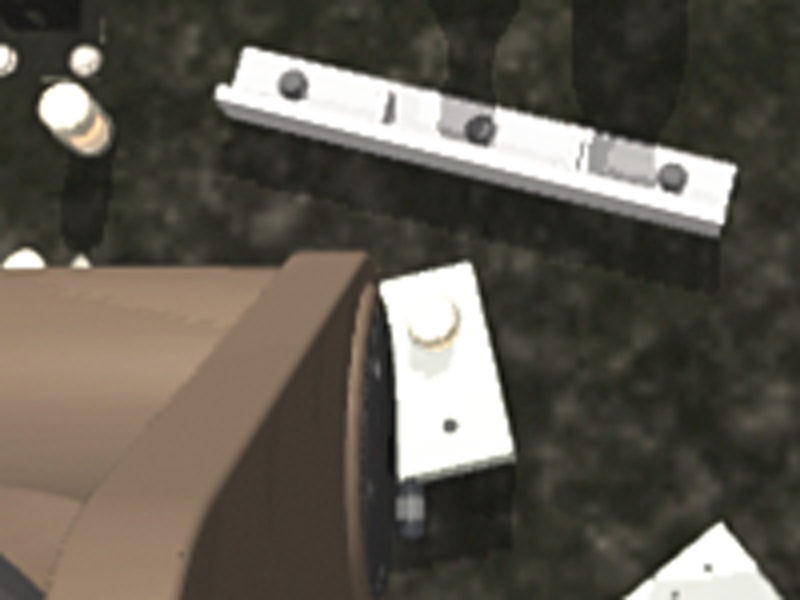

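The arm hides the left half of the block. Its right side is visible with FR at (472,263) and BR at (514,458), and the fence is untouched.

```bash
cat >> h.py <<'E'
FY=-0.2435;FM=np.array([.649,-.0355]);N=np.array([np.cos(FY),np.sin(FY)]);T_=np.array([-N[1],N[0]])
def right(f,c):
    p=px2w(f,crop(c,(180,160),4),.045)[:,:2];d=p[0]-p[1];y=np.arctan2(d[1],d[0])
    ctr=p.mean(0)+.056*np.array([-np.sin(y),np.cos(y)])
    return rep(ctr,y)
def rep(ctr,y):
    s=get_state();R=np.array([[np.cos(y),-np.sin(y)],[np.sin(y),np.cos(y)]])
    q=lambda P:(np.round((P-FM)@N*1e3,1),np.round((P-FM)@T_*1e3,1))
    print('centre',ctr,'yaw',np.degrees(y),'rel',np.degrees(y-FY),'n,t of centre',q(ctr))
    for n,x,yy in(('FL',46,56),('FR',46,-56)): print(n,q(ctr+R@[x/1e3,yy/1e3]))
    print('tcp in block mm',R.T@(np.array(s['ee_pos'][:2])-ctr)*1e3,'tcp n,t',q(np.array(s['ee_pos'][:2])))
E
python3 - <<'E'
from h import *
right(grab_frame('top'),[(472,263),(514,458)])
E
```

```text
centre [0.53400017 0.00270415] yaw 13.460619947279605 rel 27.41214225871515 n,t of centre (np.float64(-120.8), np.float64(9.4))
FL (np.float64(-105.8), np.float64(80.2))
FR (np.float64(-54.2), np.float64(-19.2))
tcp in block mm [-58.16498254  47.9559729 ] tcp n,t (np.float64(-194.5), np.float64(25.1))
```

Emit:
{"fn": "arm_command", "kwargs": {"plan": [4,0,0,0,0,0.03,1,8,0,0,0,0,0.06,1,12,0,0,0,0,0.1,1,16,0,0,0,0,0.14,1,20,0,0,0,0,0.18,1,24,0,0,0,0,0.22,1,28,0,0,0,0,0.26,1,32,0,0,0,0,0.3,1,36,0,0,0,0,0.3,1,40,0,0,0,0,0.3,1]}}

```text
time: 6.7
ee_pos: [0.5067, 0.0388, 0.0163]
eef_rot: [[0.975, -0.222, 0.0], [-0.222, -0.975, 0.0], [0.0, -0.0, -1.0]]
contact_force: [-2.8, 1.3, -1.1]
grip_width: -0.0001
grasp_force: 1.5
```

```bash
python3 - <<'E'
from h import *
f=fitblock();i=f['frame'][160:310,180:380]
cv2.imwrite('pics/p3.png',cv2.resize(i,None,fx=4,fy=4,interpolation=cv2.INTER_CUBIC)[...,::-1])
E
```

```text
tcp [0.50740519 0.03875324 0.01637128] F [-1.3  1.4 -1.7] t 6.75 yaw -12.818941637033396
[ 234  172  130   44 1656] [ 0.65719623 -0.04663985]
[ 277  216   36   51 1610] [ 0.56308987 -0.03552743]
[ 329  291   51   51 1397] [ 0.42319549 -0.15071441]
[  182   357   198   123 11202] [ 0.2296123 -0.048099 ]
```

View pics/p3.png

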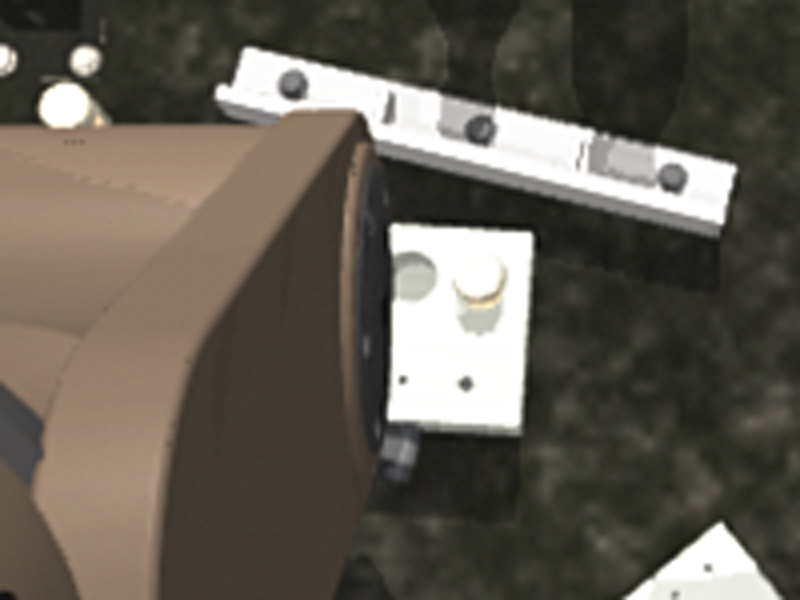

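The block is nearly parallel to the fence now: FR (533,232), BR (521,434).

```bash
python3 - <<'E'
from h import *
right(grab_frame('top'),[(533,232),(521,434)])
E
```

```text
centre [ 0.5626566  -0.01181312] yaw -2.0749978774130757 rel 11.87652443402247 n,t of centre (np.float64(-89.5), np.float64(2.2))
FL (np.float64(-56.0), np.float64(66.4))
FR (np.float64(-33.0), np.float64(-43.2))
tcp in block mm [-57.18291205  48.50714471] tcp n,t (np.float64(-155.4), np.float64(37.9))
```

Emit:
{"fn": "arm_command", "kwargs": {"plan": [4,0,0,0,0,-0.005,1,8,0,0,0,0,0.02,1,12,0,0,0,0,0.02,1,16,0,0,0,0,0.02,1,21,0,0,0,0,0.02,1,5,0,0,0,0,0.02,1,-15,0,0,0,0,0.02,1,-20,38,0,0,0,0.02,0.4,-20,38,0,0,0,0.02,0.4,-20,38,0,0,0,0.02,0.4,-20,38,0,0,0,0.02,0.4]}}

```text
time: 8.18
ee_pos: [0.4787, 0.0066, 0.0164]
eef_rot: [[0.97, -0.241, 0.001], [-0.241, -0.97, -0.0], [0.001, -0.0, -1.0]]
contact_force: [0.1, 0.6, 0.8]
grip_width: 0.0512
grasp_force: 0.0
```

```bash
python3 - <<'E'
from h import *
f=fitblock();print(get_state()['grip_width']);i=f['frame'][160:310,180:380];w=grab_frame('wrist')['frame']
a=np.hstack([cv2.resize(i,(440,330),interpolation=cv2.INTER_CUBIC),cv2.resize(w,(360,330))])
cv2.imwrite('pics/p4.png',a[...,::-1])
E
```

```text
tcp [0.47863896 0.00659453 0.01631764] F [1.  0.  0.3] t 8.225 yaw -13.957290198806234
[ 234  172  130   44 1769] [ 0.65735358 -0.04337131]
[261 205  61  59 934] [ 0.59131741 -0.04533943]
[ 329  291   51   51 1400] [ 0.4232124 -0.1507612]
[ 245  358  135  122 7253] [ 0.23707293 -0.12436553]
0.051296228577815066
```

View pics/p4.png

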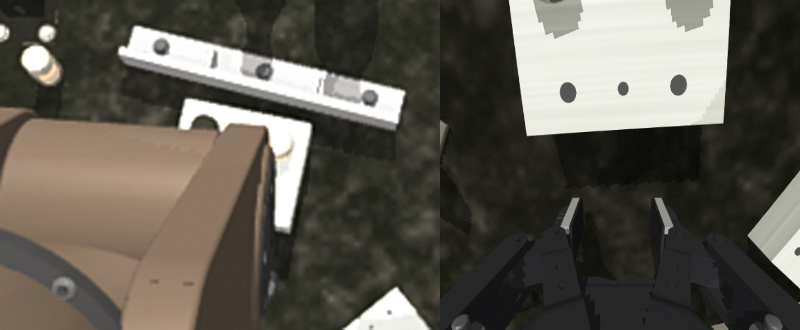

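Wrist view (right): the back edge (527,135)–(724,123) is within about 3° of square, and the two opened fingertips at (570,205) and (660,205) sit behind its middle. Next I push with both fingertips.

Emit:
{"fn": "arm_command", "kwargs": {"plan": [15,4,0,0,0,0,0.4,28,4,0,0,0,0,0.4,33,4,0,0,0,0,0.4,37,4,0,0,0,0,0.4,41,4,0,0,0,0,0.4,45,4,0,0,0,0,0.4,49,4,0,0,0,0,0.4,53,4,0,0,0,0,0.4,57,4,0,0,0,0,0.4,60,4,0,0,0,0,0.4,63,4,0,0,0,0,0.4]}}

```text
time: 9.65
ee_pos: [0.537, -0.0128, 0.0161]
eef_rot: [[0.97, -0.242, -0.003], [-0.242, -0.97, 0.0], [-0.003, 0.0, -1.0]]
contact_force: [-7.4, 1.4, 5.2]
grip_width: 0.0512
grasp_force: 3.7
```

Emit:
{"fn": "arm_command", "kwargs": {"plan": [2,0,0,0,0,0,0.4,4,0,0,0,0,0,0.4,6,0,0,0,0,0,0.4]}}

```text
time: 10.02
ee_pos: [0.5428, -0.0142, 0.0161]
eef_rot: [[0.97, -0.242, -0.003], [-0.242, -0.97, 0.0], [-0.003, 0.0, -1.0]]
contact_force: [-6.5, 1.1, 4.9]
grip_width: 0.0515
grasp_force: 3.7
```

Emit:
{"fn": "arm_command", "kwargs": {"plan": [2,0,0,0,0,0,0.4,4,0,0,0,0,0,0.4]}}

```text
time: 10.28
ee_pos: [0.5441, -0.0147, 0.0158]
eef_rot: [[0.97, -0.241, -0.008], [-0.241, -0.97, 0.001], [-0.008, 0.001, -1.0]]
contact_force: [-21.7, 4.7, 14.1]
grip_width: 0.0518
grasp_force: 11.3
```

Emit:
{"fn": "arm_command", "kwargs": {"plan": [2,0,0,0,0,0,0.4,3,0,0,0,0,0,0.4]}}

```text
time: 10.52
ee_pos: [0.5441, -0.015, 0.0155]
eef_rot: [[0.97, -0.241, -0.013], [-0.241, -0.971, 0.001], [-0.013, 0.002, -1.0]]
contact_force: [-33.8, 10.7, 24.8]
grip_width: 0.0514
grasp_force: 17.3
```

The force rose to about 34 N, so the block is seated on the fence. Backing straight off and rising to look.

Emit:
{"fn": "arm_command", "kwargs": {"plan": [-10,0,0,0,0,0,0.4,-45,0,0,0,0,0,0.4,-60,0,0,0,0,0,0.4,-60,0,0,0,0,0,0.4,-60,80,-300,0,0,0,0.4,-60,150,-300,0,0,0,0.4,-60,250,-300,0,0,0,0.4,-60,250,-300,0,0,0,0.4,-60,250,-300,0,0,0,0.4,-60,250,-300,0,0,0,0.4,-60,250,-300,0,0,0,0.4]}}

```text
time: 11.9
ee_pos: [0.4336, -0.2478, 0.3197]
eef_rot: [[0.97, -0.244, 0.004], [-0.244, -0.97, -0.003], [0.005, 0.002, -1.0]]
contact_force: [0.8, 0.7, -0.7]
grip_width: 0.051
grasp_force: 0.0
```

```bash
python3 - <<'E'
from h import *
f=fitblock();i=f['frame'][160:310,180:380]
cv2.imwrite('pics/p5.png',cv2.resize(i,None,fx=4,fy=4,interpolation=cv2.INTER_CUBIC)[...,::-1])
E
```

```text
tcp [ 0.43383607 -0.24896899  0.32071423] F [ 0.3 -2.7  2.2] t 11.95 yaw -14.102749578256777
[ 234  172  130   83 4523] [ 0.61995171 -0.03590412]
[180 222  38  37 602] [0.56761119 0.15067755]
[ 329  291   51   51 1411] [ 0.42318529 -0.15070833]
[  180   355   200   125 17001] [ 0.24016721 -0.00260016]
```

View pics/p5.png

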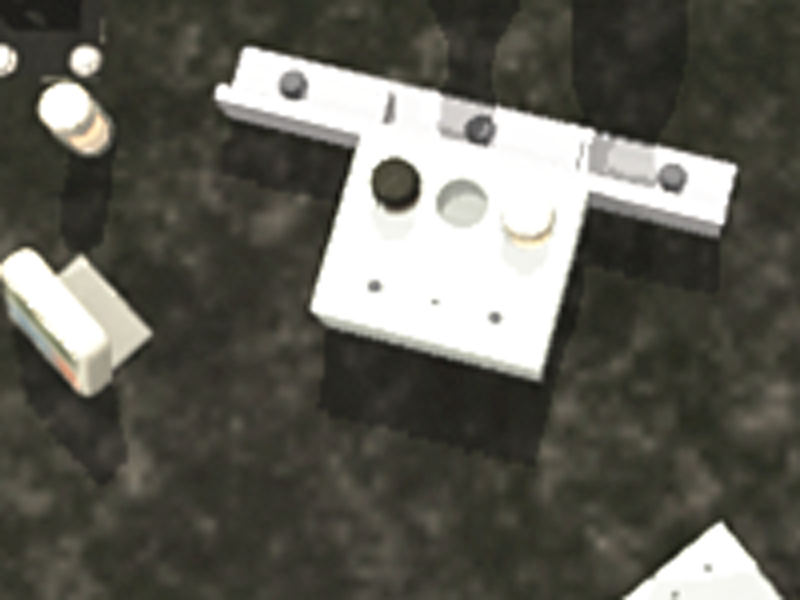

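The block sits against the fence midway along it. Its back top edge runs (313,312)–(541,378), both vials are upright, and the bystanders have not moved. A line fit will check that it is parallel.

```bash
python3 - <<'E'
from h import *
f=grab_frame('top');g=cv2.cvtColor(f['frame'],cv2.COLOR_RGB2GRAY).astype(float)
def edge(c0,c1,lo,hi,z,th):  # lowest bright->dark crossing per column
    P=[]
    for c in range(c0,c1):
        col=g[lo:hi,c];k=np.where((col[:-1]>=th)&(col[1:]<th))[0]
        if len(k): k=k[-1];P.append((c,lo+k+(col[k]-th)/(col[k]-col[k+1])))
    w=px2w(f,P,z)[:,:2]
    for _ in range(3):
        vx,vy,x,y=cv2.fitLine(w.astype(np.float32),cv2.DIST_HUBER,0,1e-4,1e-4).ravel()
        r=(w-[x,y])@[-vy,vx];w=w[abs(r)<.002]
    s=np.sign(vy);print(len(w),'yaw',np.degrees(np.arctan2(-vx*s,vy*s)),'at',x,y,'rms',r.std()*1e3)
    return np.array([x,y])
b=edge(263,312,230,265,0,70)
L=edge(240,266,180,200,0,70);R=edge(330,357,200,224,0,70)
d=R-L;print('fence overall',np.degrees(np.arctan2(d[0],-d[1])), 'depth', abs(np.cross(d,b-L))/np.linalg.norm(d))
i=grab_frame('side')['frame'][200:320,190:370]
cv2.imwrite('pics/p6.png',cv2.resize(i,(800,533),interpolation=cv2.INTER_CUBIC)[...,::-1])
E
```

```text
49 yaw -13.587941 at 0.55595005 -0.017563894 rms 0.22404923231470217
26 yaw -13.492899 at 0.67069244 0.062095635 rms 0.2679069498156139
27 yaw -13.399694 at 0.62547135 -0.12883906 rms 0.23935923146906676
fence overall -13.324451 depth 0.093294874<stdin>:16: DeprecationWarning: Arrays of 2-dimensional vectors are deprecated. Use arrays of 3-dimensional vectors instead. (deprecated in NumPy 2.0)
```

View pics/p6.png

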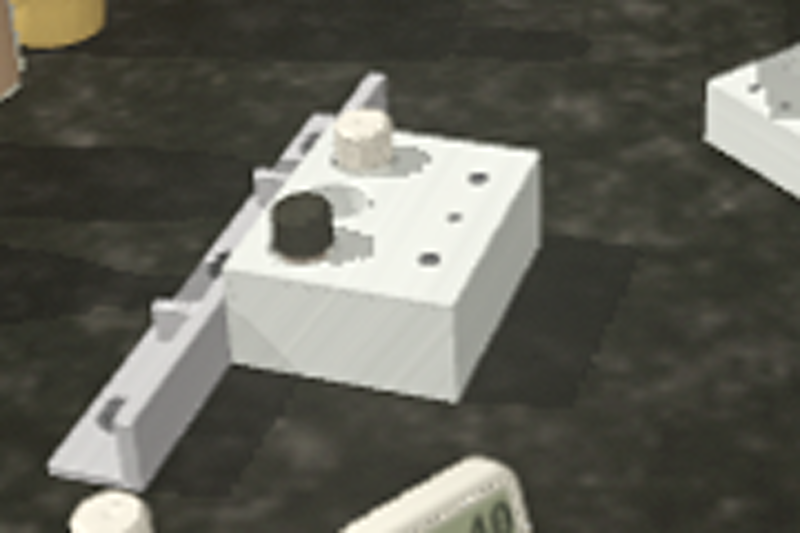

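The side crop shows no gap where the block's end meets the fence face at (230,300). The line fits agree within about 0.25° and the depth is 93 mm against a nominal 92 mm, so the front is flush.

```bash
python3 -c "
from station import *
print(finish_job())"
```

```text
the job is handed in; nothing more can be done
None
```

The larger block, pushed only by its back side, now lies with its well-side long face flat against the fence (parallel within about 0.25°), both ends well inside it, the vials and other things untouched, the hand clear, and the job handed in at about 12 s.

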